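Put one case away and draw out the next

TASK

Of the three case slides on this dental bench, first push the tray with the half-arch cast fully home into its dock; then hook a fingertip behind the lip of the tray with the full horseshoe cast and draw that tray out along its rails as far as it goes. The casts just ride along: do not touch, lift or upset any of them. Leave the third tray (the straight block with three single teeth) and everything else on the bench where they are.

Things in the scene. Friction and masses are not known exactly. Their poses are not given: they have to be found in the camera images.
- full_dock: Case slide with the full-arch cast (three identical slides, told apart only by the cast they carry): white dock 166 x 114 mm fixed to the bench, open at top and front, walls 28 to 36 mm high, in which a dark steel tray 156 x 96 mm runs on rails. Origin on the bench, mid-dock (its walls reach from -75 to +91 mm along x); x points along the rails away from the tray's lip, z up.
- full_tray (a joint): How far the tray with the full-arch cast is drawn out, m: 0 = fully home on its back stop, 0.100 = fully out on its front stop. It slides level, towards the dock's -x (the robot side) as it grows, needs about 1.5 N plus 3 N per m/s, and stays where it is left (no spring).
- full_lip (a point): Lip at the front end of that tray: an upright plate 6 mm thick (along the rails), 96 mm wide, 34 mm high from tray floor (14 mm above the bench) to top edge (48 mm). Behind it, to +x, is an empty finger bay 51 mm long and 90 mm wide. This point: middle of the top edge, mid-thickness; moves with the tray. Its x axis runs along the rails, lip to pocket (push home = +x, draw out = -x).
- full_pocket (a point): Middle of the pocket floor of the tray with the full-arch cast, 14 mm above the bench, 105 mm from the lip point in +x; axes as the lip's; moves with the tray. The pocket, 94 x 90 mm, holds the loose cast; a ridge 10 mm high parts it from the finger bay.
- full_cast: Middle of the underside of the full-arch cast: a plaster horseshoe with a whole row of teeth (63 wide x 52 x 25 mm high), its round end towards the lip; about 90 g, loose in the tray's pocket, not to be touched or lifted.
- half_dock: Case slide with the half-arch cast (three identical slides, told apart only by the cast they carry): white dock 166 x 114 mm fixed to the bench, open at top and front, walls 28 to 36 mm high, in which a dark steel tray 156 x 96 mm runs on rails. Origin on the bench, mid-dock (its walls reach from -75 to +91 mm along x); x points along the rails away from the tray's lip, z up.
- half_tray (a joint): How far the tray with the half-arch cast is drawn out, m: 0 = fully home on its back stop, 0.100 = fully out on its front stop. It slides level, towards the dock's -x (the robot side) as it grows, needs about 1.5 N plus 3 N per m/s, and stays where it is left (no spring).
- half_lip (a point): Lip at the front end of that tray: an upright plate 6 mm thick (along the rails), 96 mm wide, 34 mm high from tray floor (14 mm above the bench) to top edge (48 mm). Behind it, to +x, is an empty finger bay 51 mm long and 90 mm wide. This point: middle of the top edge, mid-thickness; moves with the tray. Its x axis runs along the rails, lip to pocket (push home = +x, draw out = -x).
- half_pocket (a point): Middle of the pocket floor of the tray with the half-arch cast, 14 mm above the bench, 105 mm from the lip point in +x; axes as the lip's; moves with the tray. The pocket, 94 x 90 mm, holds the loose cast; a ridge 10 mm high parts it from the finger bay.
- half_cast: Middle of the underside of the half-arch cast: one curved half of a horseshoe with teeth (about 32 wide x 52 x 25 mm high); about 90 g, loose in the tray's pocket, not to be touched or lifted.
- dies_dock: Case slide with the die block (three identical slides, told apart only by the cast they carry): white dock 166 x 114 mm fixed to the bench, open at top and front, walls 28 to 36 mm high, in which a dark steel tray 156 x 96 mm runs on rails. Origin on the bench, mid-dock (its walls reach from -75 to +91 mm along x); x points along the rails away from the tray's lip, z up.
- dies_tray (a joint): How far the tray with the die block is drawn out, m: 0 = fully home on its back stop, 0.100 = fully out on its front stop. It slides level, towards the dock's -x (the robot side) as it grows, needs about 1.5 N plus 3 N per m/s, and stays where it is left (no spring).
- dies_lip (a point): Lip at the front end of that tray: an upright plate 6 mm thick (along the rails), 96 mm wide, 34 mm high from tray floor (14 mm above the bench) to top edge (48 mm). Behind it, to +x, is an empty finger bay 51 mm long and 90 mm wide. This point: middle of the top edge, mid-thickness; moves with the tray. Its x axis runs along the rails, lip to pocket (push home = +x, draw out = -x).
- dies_pocket (a point): Middle of the pocket floor of the tray with the die block, 14 mm above the bench, 105 mm from the lip point in +x; axes as the lip's; moves with the tray. The pocket, 94 x 90 mm, holds the loose cast; a ridge 10 mm high parts it from the finger bay.
- dies_cast: Middle of the underside of the die block: a plain straight plaster bar 26 x 60 x 12 mm with three single teeth standing on it, 28 mm high over all; about 90 g, loose in the tray's pocket, not to be touched or lifted.
- bottle_a: Small amber glass bottle with black cap, diameter 26, 62 mm high, standing loose behind, between two docks (bystander, leave alone); origin at its underside.
- bottle_b: Small clear glass bottle with black cap, diameter 26, 55 mm high, standing loose behind, between two docks (bystander, leave alone); origin at its underside.
- jar: Low glass jar with white lid, diameter 30, 34 mm high, standing loose in front, between two docks (bystander, leave alone); origin at its underside.
- tin: Flat brass wax tin, diameter 72, 31 mm high, standing loose right of the slides (bystander, leave alone); origin at its underside.
- brush: Brush, 160 mm long, lying loose left of the slides (bystander, leave alone); origin under its middle.
- driver: Screwdriver, 170 mm long, lying loose right of the slides (bystander, leave alone); origin under its middle.
- mug: Blue mug, diameter 76, 85 mm high, standing loose left of the slides (bystander, leave alone); origin at its underside.
Mind the look-alikes: they are no part of the job. Leave any green look-alike of the full_dock alone.

How it is judged:
On the way, in this order (a step that is already met when the one before it is completed fails the run):
1. the half-arch tray is pushed fully home (value of joint half_tray below 0.006 m), for 0.2 s.
2. with the half-arch tray home, the full-arch tray is drawn fully out (value of joint half_tray below 0.006 m and value of joint full_tray above 0.094 m), for 0.2 s.
At the end, for the whole second after the job is handed in: The half-arch tray is within 6 mm of fully home, the full-arch tray within 6 mm of fully out (100 mm), both at rest; the die-block tray has moved less than 10 mm; every cast lies upright (within 0.15 rad) in its own tray's pocket, its centre within 35 mm of the pocket's middle (all of step 2 and distance of dies_lip from where it was at the start of the episode below 0.01 m and velocity of joint full_tray between -0.01 and 0.01 m/s and velocity of joint half_tray between -0.01 and 0.01 m/s and horizontal distance between full_cast and full_pocket below 0.035 m and angle between each of full_cast, half_cast, dies_cast's own z axis and vertical below 0.15 rad and horizontal distance between half_cast and half_pocket below 0.035 m and horizontal distance between dies_cast and dies_pocket below 0.035 m); the robot touches nothing.
It fails at once if a cast is lifted, tipped or leaves its pocket (z of full_cast in the frame of full_pocket above 0.012 m or angle between any of full_cast, half_cast, dies_cast's own z axis and vertical above 0.3 rad or horizontal distance between full_cast and full_pocket above 0.04 m or z of half_cast in the frame of half_pocket above 0.012 m or horizontal distance between half_cast and half_pocket above 0.04 m or z of dies_cast in the frame of dies_pocket above 0.012 m or horizontal distance between dies_cast and dies_pocket above 0.04 m).
It fails at once if the robot touches a cast (contact force between any of full_cast, half_cast, dies_cast and the fingers above 0.5 N or contact force between any of full_cast, half_cast, dies_cast and the arm above 0.5 N).
It fails at once if the die-block tray is moved by more than 10 mm (distance of dies_lip from where it was at the start of the episode above 0.01 m).
It fails at once if a bystander is moved by more than 20 mm (distance of any of bottle_a, bottle_b, jar, tin, brush, driver, mug from where it was at the start of the episode above 0.02 m).
It also fails if it takes over 40 s, if anything falls off the work surface, if the arm or the gripper's body presses on something with over 40 N, if the wrist force passes 120 N, or if a joint passes its speed limit or range.

ROBOT

A 7-joint arm with a two-finger parallel gripper is mounted at the origin on the work surface. World frame = base frame: x ahead of the robot, y to its left, z up, the work surface at z = 0. Lengths are in m, angles in rad, forces in N, time in s.
With the tool pointing down it reaches from about 0.35 to 0.9 m from the base axis. Payload 8.1 kg.
Tool frame: the origin (TCP) lies midway between the tips of the shut fingers; the grasp point (between the pads) lies 19 mm behind it; z points along the fingers, y is the line along which they close (so a half turn about z gives the same grasp; the last joint's range is limited). The gripper opens to 92 mm and grips with 3 to 60 N. Pads are 19 mm wide; open, the fingers measure 130 mm over their backs; the gripper's body (75 mm by 190 mm) begins 47 mm behind the grasp point.
Start: joints at [-1.427, 0.434, 0.025, 1.573, -0.012, 1.134, -0.075], TCP at [0.153, 0.606, 0.227] pointing down, gripper open.
Joint ranges: [-2.62, 2.62], [-0.44, 2.09], [-1.27, 1.32], [0.08, 2.57], [-1.32, 4.46], [0.12, 2], [-2.74, 2.74]. Speed limits (rad/s): [2.22, 2.22, 3.01, 3.01, 3.14, 3.14, 3.14].

INTERFACE

Orientations are given as a rotation vector (axis times angle).
In Python, from cell import arm gives the robot as it stands.
- The arm moves only by the tool arm_command, never from a script. Its arguments are lists of equal length, an entry for each row: "dp": the shift along the tool's x, y, z in units of 25 mm (1.0 is 25 mm), a list of three; "angular": the turn, a rotation vector about the tool's x, y, z in units of 0.15 rad (1.0 is 0.15 rad), a list of three; "claw": the opening, from 0 (shut) to 1 (fully open). In form: {"dp": [[x, y, z], ...], "angular": [[rx, ry, rz], ...], "claw": [claw, ...]}. A call has 1 to 10 rows; each row shifts and turns the commanded pose from where the row before left it, along the tool's axes as they then stand; what a row does not reach is not made up. A row lasts 1/10 s, in which the tool goes at most 50 mm and 8.59 degrees, less where a joint would pass 70% of its speed; a pose out of reach is approached as far as the arm can. A call with a number of a shift or a turn outside -1 to 1 is refused whole. A call with a gripper value outside its range is refused whole. The fingers move at their own pace and stop on an object; "force" is the grip in N (left out, the last holds). Time passes only in rows, so rows that do not move let the fingers close. It gives the time, the measured TCP pose, the force, the opening and the grip force at its end, in the units of the state.
- arm.observe(): the state, without advancing time (a new reading comes with each control period).
- arm.get_image(name): name is "scene" or "side" or "wrist"; returns a dict with "frame" (384x512x3 uint8, red, green, blue), "z_map" (384x512 float32, m along the optical axis (not along the pixel's ray), 0 where there is no reading), "K" (3x3 intrinsics, pixels), "R" (3x3) and "t" (3): a world point X has camera coordinates R X + t. Camera axes: x right, y down, z forward; pixel columns grow to the right and rows downward; lengths in m; the calibration is good to about 2 mm. A picture is of the moment at which its call begins.
- arm.sign_off(): hands the job in; it is judged then, once.
The state is a dict: "clock": time; "joints": joint angles; "dq": joint speeds; "joint_efforts": joint torques, N m; "position": TCP position; "ee_rot": TCP orientation; "force": force on the tool from outside, world axes, zero at the start; "ft_torque": the same for the moment, N m; "width": opening from 0.0 (shut) to 1.0 (fully open); "gripper_force": force on a finger pad.
Only numpy, scipy, OpenCV 4.12 (cv2) and the standard library are available. Lean on these libraries where they do the work, as an engineer would, in place of code of your own. Each camera call takes 0.05 s, during which the arm holds its last target. There are 200 camera calls.

## Working session

There is one attempt and no reset: what is moved stays moved. The work goes in short steps, Python scripts to look and compute and a tool call to move; the robot and the scene stay as the last step left them, time stands still between calls to the robot, and variables do not carry over. Pictures are saved under pics/ and viewed, at most 10 in all, crops included, and the job is handed in when it is done.

Besides the shell and the picture viewer there is one more tool, called as a command line: name --argument value ..., lists and objects as JSON in quotes. arm_command: Moves the arm, as the interface text tells. Its arguments: {"type":"object","properties":{"dp":{"type":"array","items":{"type":"array","items":{"type":"number"}}},"angular":{"type":"array","items":{"type":"array","items":{"type":"number"}}},"claw":{"type":"array","items":{"type":"number"}},"force":{"type":"number"}},"required":["dp","angular","claw"]}

```bash
mkdir -p pics
cat > h.py <<'E'
import numpy as np, cv2
from cell import arm
def grab(n):
    d=arm.get_image(n); cv2.imwrite(f'pics/{n}_raw.png',d['frame'][:,:,::-1]); np.savez(f'{n}.npz',**d); return d
def pts(d):
    z=d['z_map']; v,u=np.mgrid[:z.shape[0],:z.shape[1]]; K=d['K']
    c=np.stack([(u-K[0,2])/K[0,0]*z,(v-K[1,2])/K[1,1]*z,z],-1)
    P=(c-d['t'])@d['R']; P[z==0]=np.nan; return P
E
python3 - <<'E'
from h import *
s=arm.observe(); print(s)
a=grab('scene');b=grab('side')
for n,d in(('scene',a),('side',b)): print(n,d['K'].tolist(),(-d['R'].T@d['t']).tolist(),np.mean(d['z_map']>0))
im=np.hstack([a['frame'],b['frame']])[:,:,::-1]
cv2.imwrite('pics/p1.png',cv2.resize(a['frame'][:,:,::-1],(800,600),interpolation=cv2.INTER_CUBIC))
E
```

```text
{'clock': 0.0, 'joints': array([-1.4266062 ,  0.43520895,  0.02495473,  1.57407539, -0.01160087,
        1.13399035, -0.07506803]), 'dq': array([ 2.51048258e-04, -1.84335336e-03, -1.38046641e-03, -9.22489833e-05,
        1.68728622e-03, -1.52236854e-03, -5.58463947e-04]), 'joint_efforts': array([ 1.36426650e-03, -6.67877984e+01,  9.85629782e-01, -3.14452779e+01,
       -6.05097623e-02,  4.30157944e-02,  1.88692916e-04]), 'position': array([0.1526051 , 0.6055694 , 0.22596187]), 'ee_rot': array([-3.86700125e-01, -3.11764257e+00,  2.41276081e-03]), 'force': array([-0.01162891,  0.58591488, -0.21028196]), 'ft_torque': array([ 0.013353  , -0.01776559,  0.0451662 ]), 'gripper_force': 0.0, 'width': 1.0036054167500215}
scene [[392.3731349590237, 0.0, 256.42832960525806], [0.0, 392.3731349590237, 188.4828162327946], [0.0, 0.0, 1.0]] [1.20694593982279, -0.24487341860926673, 1.0482207743916623] 0.9960174560546875
side [[444.10793964975375, 0.0, 265.793606312682], [0.0, 444.10793964975375, 193.4029389355927], [0.0, 0.0, 1.0]] [-0.07521727693315089, -0.5861643920942765, 0.8669020357994635] 0.9961446126302084
```

View pics/p1.png

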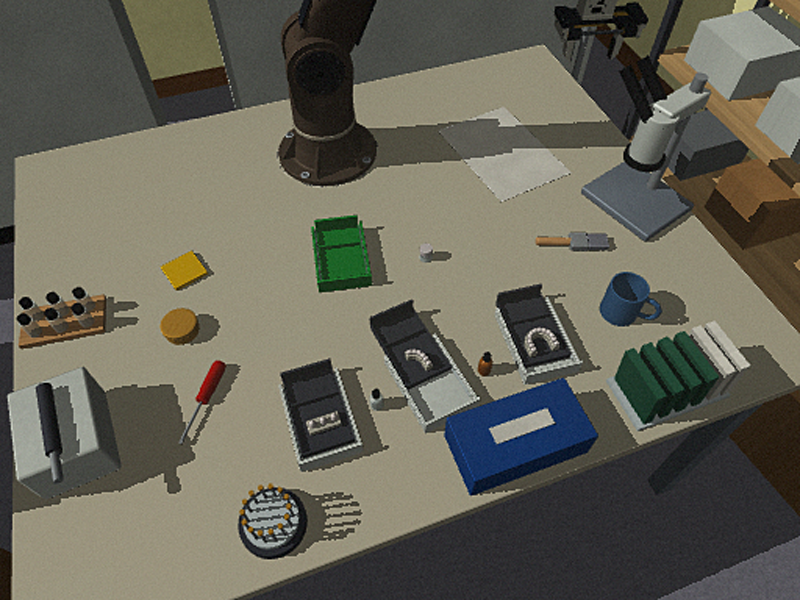

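The scene view shows the three slides (800x600 pixels): the die block at (320,410), the half-arch at (418,360), drawn out, and the full horseshoe at (540,340), nearly home. The green look-alike is at (342,255), with no cast, and is to be left alone. The half tray is the middle one and the full tray is the one nearest the mug. Next I measure and confirm both in an enlarged crop.

Run:
```python
from h import *
a=dict(np.load('scene.npz'));b=dict(np.load('side.npz'))
# top-down mosaic 1px=1mm from both: x 0.3..0.9 up, y -0.35..0.35
for n,d in(('scene',a),('side',b)):
    P=pts(d)
    for name,(u,v,r) in dict(half=(418,360,75),full=(540,335,60),dies=(320,412,65)).items():
        if n=='scene':
            u0,v0=int(u/1.5625),int(v/1.5625); c=P[v0,u0]; print(name,'cast approx',c.round(3))
            np.save(f'{name}.npy',c)
        c=np.load(f'{name}.npy')
        m=(np.hypot(P[...,0]-c[0],P[...,1]-c[1])<0.17)&(P[...,2]>0.043)&(P[...,2]<0.053)
        m=m.astype(np.uint8)
        k,l,st,ce=cv2.connectedComponentsWithStats(m)
        for i in range(1,k):
            if st[i,4]<12: continue
            Q=P[l==i]; q=Q[:,:2]; mu=q.mean(0); w,V=np.linalg.eigh(np.cov(q.T)); t=(q-mu)@V[:,1]
            print(' ',n,st[i,4],ce[i].round(0),'mu',mu.round(4),'long',np.ptp(t).round(3),'thick',np.ptp((q-mu)@V[:,0]).round(3),'yaw normal',np.degrees(np.arctan2(V[0,1],V[1,1]))%180,'z',Q[:,2].max().round(3))
f=a['frame'][:,:,::-1][170:305,170:380]
g=b['frame'][:,:,::-1]
cv2.imwrite('pics/p2.png',cv2.resize(f,(800,514),interpolation=cv2.INTER_CUBIC))
cv2.imwrite('pics/p3.png',cv2.resize(g,(800,600),interpolation=cv2.INTER_CUBIC))
```

```text
half cast approx [ 0.66  -0.008  0.022]
  scene 22 [258. 194.] mu [0.544 0.007] long 0.032 thick 0.008 yaw normal 170.59735254310698 z 0.05
  scene 39 [245. 200.] mu [ 0.5513 -0.041 ] long 0.053 thick 0.008 yaw normal 171.67912094608235 z 0.051
full cast approx [0.692 0.237 0.026]
  scene 61 [332. 185.] mu [0.5915 0.2394] long 0.091 thick 0.011 yaw normal 5.286121289511066 z 0.051
  scene 28 [392. 195.] mu [0.6905 0.3963] long 0.051 thick 0.012 yaw normal 83.14449804718882 z 0.053
dies cast approx [ 0.696 -0.215  0.013]
  scene 79 [195. 235.] mu [ 0.617  -0.2171] long 0.095 thick 0.009 yaw normal 1.2750289283601592 z 0.051
  side 74 [319. 152.] mu [0.811  0.0241] long 0.092 thick 0.021 yaw normal 174.3388847373867 z 0.053
  side 12 [277. 155.] mu [0.7108 0.104 ] long 0.012 thick 0.008 yaw normal 137.2777258377731 z 0.051
  side 90 [269. 204.] mu [ 0.5451 -0.0206] long 0.093 thick 0.01 yaw normal 172.6071085831103 z 0.052
  side 15 [249. 111.] mu [0.8216 0.3326] long 0.02 thick 0.015 yaw normal 152.6721479382145 z 0.053
  side 29 [204. 121.] mu [0.6763 0.3954] long 0.051 thick 0.011 yaw normal 92.75364832187041 z 0.053
  side 61 [284. 133.] mu [0.8092 0.1635] long 0.095 thick 0.008 yaw normal 179.57942302153612 z 0.053
  side 62 [215. 154.] mu [0.588 0.24 ] long 0.095 thick 0.01 yaw normal 5.266283539245811 z 0.051
  side 12 [277. 155.] mu [0.7108 0.104 ] long 0.012 thick 0.008 yaw normal 137.2777258377731 z 0.051
  side 103 [345. 228.] mu [ 0.6134 -0.2169] long 0.095 thick 0.01 yaw normal 1.1735718443229204 z 0.051
```

View pics/p2.png

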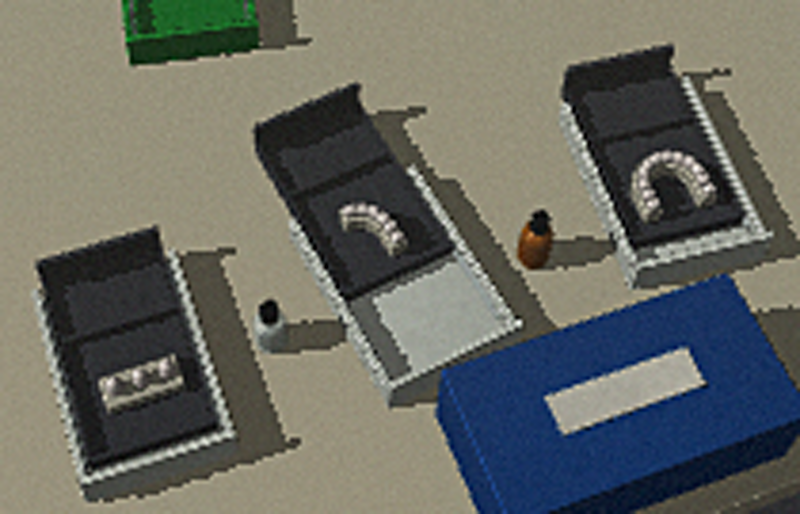

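View pics/p3.png

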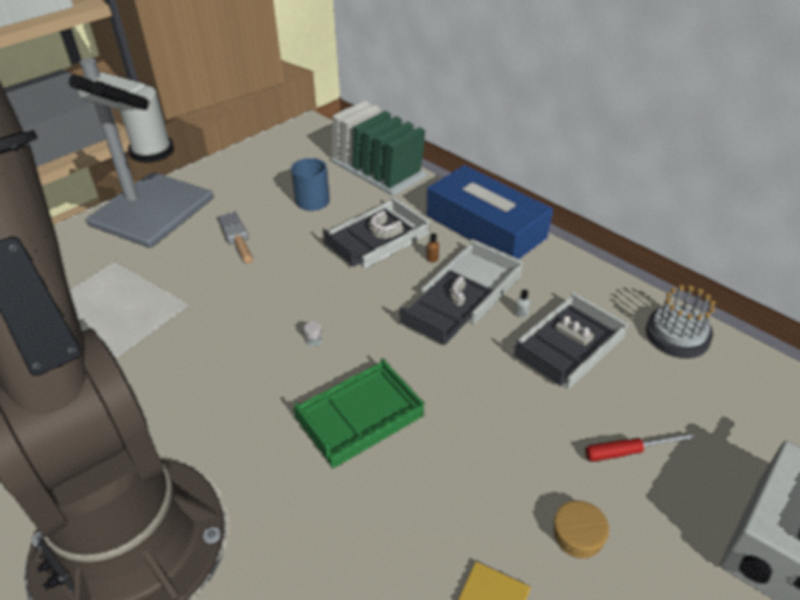

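The crop confirms which is which: the curved half row at (370,228) sits in the middle slide, the full horseshoe at (675,185) in the upper-right slide and the straight bar with three teeth at (140,380) in the left slide. Next I check the approach area for obstacles and plan the first move.

```bash
cat >> h.py <<'E'
from scipy.spatial.transform import Rotation as Ro
LIP=dict(half=(np.array([.546,-.020]),7.4),full=(np.array([.589,.240]),-5.3))
def plan(which,off,z):
    s=arm.observe(); R=Ro.from_rotvec(s['ee_rot']).as_matrix(); p=s['position']
    c,yaw=LIP[which]; a=np.radians(yaw); rx=np.array([np.cos(a),np.sin(a)])
    T=np.column_stack([[-rx[0],-rx[1],0],[-rx[1],rx[0],0],[0,0,-1]])
    tgt=np.r_[c+off*rx,z]
    print('t',s['clock'].__round__(2),'pos',p.round(4),'F',s['force'].round(2),'w',round(s['width'],2))
    print('turn units',(Ro.from_matrix(R.T@T).as_rotvec()/.15).round(2),'shift after turn',(T.T@(tgt-p)/.025).round(2),'in present axes',(R.T@(tgt-p)/.025).round(2))
E
python3 - <<'E'
from h import *
plan('half',-.045,.03)
for n in('scene','side'):
    P=pts(dict(np.load(n+'.npz'))).reshape(-1,3)
    for lab,b in dict(micro=(.05,.6,.3,.8),approach=(.42,.53,-.15,.15),appfull=(.45,.575,.12,.36)).items():
        q=P[(P[:,0]>b[0])&(P[:,0]<b[1])&(P[:,1]>b[2])&(P[:,1]<b[3])&(P[:,2]>.02)]
        h=P[:,2].max()
        if len(q): print(n,lab,len(q),q.min(0).round(3),q.max(0).round(3), np.histogram(q[:,1],8)[0],np.histogram(q[:,2],6)[0])
E
```

```text
t 0.1 pos [0.1526 0.6056 0.2261] F [-0.11  0.59  0.21] w 1.0
turn units [-0.01 -0.   -2.51] shift after turn [-10.58 -26.84   7.84] in present axes [-19.7  -21.07   7.87]
scene micro 4973 [0.094 0.354 0.02 ] [0.539 0.745 0.384] [  14   38   16  543 1844  962 1326  230] [1463   51  399  533 1600  927]
scene approach 174 [ 0.42  -0.141  0.021] [0.446 0.116 0.041] [45 41 41 27  0  0  0 20] [24 33 31 35 44  7]
scene appfull 3 [0.461 0.354 0.021] [0.465 0.36  0.022] [1 0 0 0 0 1 0 1] [1 1 0 0 0 1]
side micro 3970 [0.302 0.354 0.02 ] [0.534 0.748 0.348] [   8   44   13  349 1590  628 1198  140] [1614  140  406  571  738  501]
side approach 256 [ 0.42 -0.14  0.02] [0.441 0.113 0.039] [47 72 72 59  0  0  0  6] [43 53 39 24 50 47]
side appfull 3 [0.458 0.354 0.02 ] [0.462 0.359 0.022] [2 0 0 0 0 0 0 1] [2 0 0 0 0 1]
```

arm_command --dp '[[0, -0.5, 0], [0, -0.8, 0], [0, -1, 0], [0, -1, 0], [0, -1, 0], [0, -1, 0], [0, -1, 0], [0, -1, 0], [-0.4, -1, 0], [-0.8, -1, 0]]' --angular '[[0, 0, -0.8], [0, 0, -0.9], [0, 0, -0.8], [0, 0, 0], [0, 0, 0], [0, 0, 0], [0, 0, 0], [0, 0, 0], [0, 0, 0], [0, 0, 0]]' --claw '[0, 0, 0, 0, 0, 0, 0, 0, 0, 0]' --force 30

```text
clock: 1.1
position: [0.1986, 0.3782, 0.2266]
ee_rot: [0.205, -3.134, 0.0]
force: [0.1, 0.1, 0.5]
width: 0.177
gripper_force: 0.0
```

```bash
python3 -c "
from h import *
plan('half',-.045,.03)"
```

```text
t 1.1 pos [0.1986 0.3782 0.2266] F [0.05 0.11 0.47] w 0.18
turn units [-0.   -0.    0.01] shift after turn [ -9.93 -17.59   7.86] in present axes [ -9.91 -17.6    7.86]
```

arm_command --dp '[[-0.9, -0.9, 0], [-0.9, -0.9, 0], [-0.9, -0.9, 0], [-0.9, -0.9, 0], [-0.9, -0.9, 0], [-0.9, -0.9, 0], [-0.9, -0.9, 0], [-0.9, -0.9, 0], [-0.9, -0.9, 0], [-0.6, -1, 0]]' --angular '[[0, 0, 0], [0, 0, 0], [0, 0, 0], [0, 0, 0], [0, 0, 0], [0, 0, 0], [0, 0, 0], [0, 0, 0], [0, 0, 0], [0, 0, 0]]' --claw '[0, 0, 0, 0, 0, 0, 0, 0, 0, 0]'

```text
clock: 2.1
position: [0.4455, 0.1807, 0.2265]
ee_rot: [-0.201, 3.135, -0.0]
force: [0.5, -0.1, -0.2]
width: 0.005
gripper_force: 0.0
```

arm_command --dp '[[0, -1, 0.5], [0, -1, 0.7], [0, -1, 0.7], [0, -1, 0.8], [0, -1, 0.8], [0, -1, 0.8], [0, -1, 0.7], [0, -0.6, 0.5], [0, 0, 0], [0, 0, 0]]' --angular '[[0, 0, 0], [0, 0, 0], [0, 0, 0], [0, 0, 0], [0, 0, 0], [0, 0, 0], [0, 0, 0], [0, 0, 0], [0, 0, 0], [0, 0, 0]]' --claw '[0, 0, 0, 0, 0, 0, 0, 0, 0, 0]'

```text
clock: 3.1
position: [0.4682, -0.0068, 0.0891]
ee_rot: [0.2, -3.134, -0.0]
force: [0.1, -0.1, 0.5]
width: 0.007
gripper_force: 0.0
```

```bash
python3 -c "
from h import *
plan('half',-.045,.03)
d=grab('scene'); P=pts(d)
m=(P[...,2]>.043)&(P[...,2]<.053)&(abs(P[...,0]-.55)<.03)&(abs(P[...,1]+.02)<.07); Q=P[m]; print(Q.mean(0),Q.min(0),Q.max(0))"
```

```text
t 3.1 pos [ 0.4682 -0.0068  0.0891] F [ 0.12 -0.07  0.53] w 0.01
turn units [ 0.   -0.01 -0.01] shift after turn [-1.22 -0.93  2.37] in present axes [-1.22 -0.92  2.36]
[ 0.54832564 -0.0214189   0.04678049] [ 0.54047757 -0.06748859  0.04340363] [0.55728323 0.02334776 0.05050837]
```

arm_command --dp '[[-0.6, -0.5, 0], [-0.6, -0.4, 0], [0, 0, 0.7], [0, 0, 0.8], [0, 0, 0.8], [0, 0, 0], [-0.5, 0, 0], [-0.5, 0, 0], [-0.3, 0, 0], [-0.3, 0, 0]]' --angular '[[0, 0, 0], [0, 0, 0], [0, 0, 0], [0, 0, 0], [0, 0, 0], [0, 0, 0], [0, 0, 0], [0, 0, 0], [0, 0, 0], [0, 0, 0]]' --claw '[0, 0, 0, 0, 0, 0, 0, 0, 0, 0]'

```text
clock: 4.15
position: [0.542, -0.0199, 0.0324]
ee_rot: [-0.202, 3.134, 0.0]
force: [-2.3, 0.2, 1.1]
width: 0.005
gripper_force: 0.9
```

```bash
python3 -c "
from h import *
plan('half',-.0125,.03)
d=grab('side'); cv2.imwrite('pics/p4.png',cv2.resize(d['frame'][100:260,180:400,::-1],(800,582),interpolation=cv2.INTER_CUBIC))"
```

```text
t 4.15 pos [ 0.542  -0.0199  0.0324] F [-2.35  0.16  1.13] w 0.0
turn units [ 0.    0.01 -0.  ] shift after turn [ 0.34 -0.02  0.1 ] in present axes [ 0.34 -0.02  0.1 ]
```

View pics/p4.png

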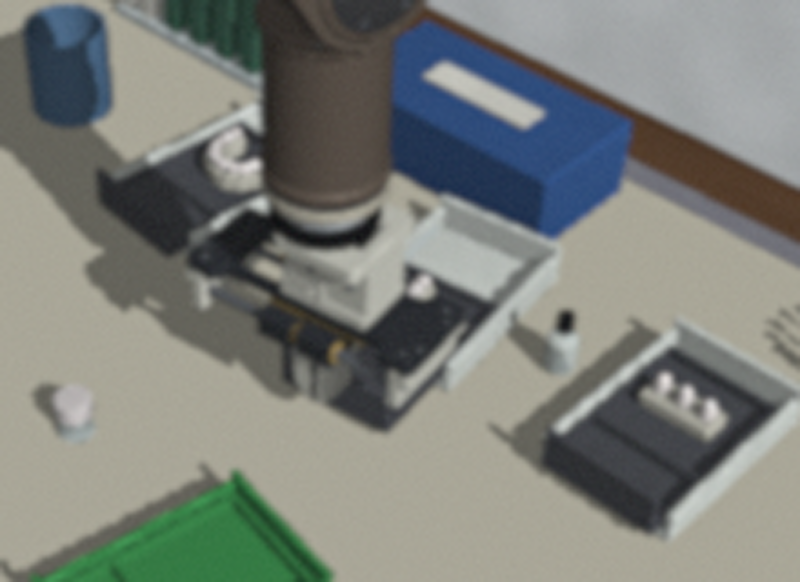

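The pictured state is fine: the shut fingers are at the middle of the half-arch lip (side crop (330,380)), the tray is just starting to slide and the bottles are clear. I keep pushing gently.

arm_command --dp '[[-0.3, 0, 0], [-0.4, 0, 0], [-0.4, 0, 0], [-0.4, 0, 0], [-0.3, 0, 0]]' --angular '[[0, 0, 0], [0, 0, 0], [0, 0, 0], [0, 0, 0], [0, 0, 0]]' --claw '[0, 0, 0, 0, 0]'

```text
clock: 4.7
position: [0.5866, -0.0143, 0.0317]
ee_rot: [-0.201, 3.135, 0.0]
force: [-2.3, 0.7, 1.4]
width: 0.002
gripper_force: 0.9
```

```bash
python3 -c "
from h import *
plan('half',-.0125,.03)
a=dict(np.load('scene.npz')); P=pts(a); c,y=LIP['half']
for w,lo,hi in(('half',.10,.32),('full',.10,.25)):
    c,y=LIP[w]; r=np.radians(y); rx=np.array([np.cos(r),np.sin(r)]); ry=np.array([-rx[1],rx[0]])
    l=(P[...,:2]-c)@rx; t=(P[...,:2]-c)@ry
    m=(l>lo)&(l<hi)&(abs(t)<.03)&(P[...,2]>.022)
    for k in np.arange(lo,hi,.005):
        q=P[m&(l>=k)&(l<k+.005)]
        print(w,round(k,3),len(q),q[:,2].max().round(3) if len(q) else '',end=' | ')
    print()
"
```

```text
t 4.7 pos [ 0.5866 -0.0143  0.0317] F [-2.26  0.66  1.4 ] w 0.0
turn units [ 0.    0.   -0.01] shift after turn [ 2.14 -0.02  0.07] in present axes [ 2.14 -0.02  0.07]
half 0.1 15 0.042 | half 0.105 21 0.041 | half 0.11 8 0.04 | half 0.115 12 0.039 | half 0.12 6 0.037 | half 0.125 10 0.041 | half 0.13 7 0.042 | half 0.135 14 0.041 | half 0.14 5 0.035 | half 0.145 0  | half 0.15 10 0.025 | half 0.155 18 0.026 | half 0.16 0  | half 0.165 0  | half 0.17 0  | half 0.175 0  | half 0.18 0  | half 0.185 0  | half 0.19 0  | half 0.195 0  | half 0.2 0  | half 0.205 0  | half 0.21 0  | half 0.215 0  | half 0.22 0  | half 0.225 0  | half 0.23 0  | half 0.235 5 0.035 | half 0.24 42 0.04 | half 0.245 29 0.038 | half 0.25 0  | half 0.255 0  | half 0.26 3 0.074 | half 0.265 26 0.078 | half 0.27 37 0.08 | half 0.275 39 0.079 | half 0.28 42 0.078 | half 0.285 38 0.079 | half 0.29 40 0.079 | half 0.295 39 0.077 | half 0.3 41 0.078 | half 0.305 37 0.078 | half 0.31 41 0.078 | half 0.315 40 0.077 | 
full 0.1 34 0.043 | full 0.105 19 0.04 | full 0.11 18 0.041 | full 0.115 15 0.042 | full 0.12 16 0.04 | full 0.125 19 0.043 | full 0.13 14 0.041 | full 0.135 23 0.04 | full 0.14 5 0.034 | full 0.145 0  | full 0.15 7 0.026 | full 0.155 18 0.028 | full 0.16 0  | full 0.165 0  | full 0.17 0  | full 0.175 1 0.034 | full 0.18 27 0.039 | full 0.185 45 0.038 | full 0.19 0  | full 0.195 0  | full 0.2 0  | full 0.205 0  | full 0.21 0  | full 0.215 0  | full 0.22 1 0.072 | full 0.225 13 0.078 | full 0.23 15 0.077 | full 0.235 16 0.078 | full 0.24 16 0.077 | full 0.245 15 0.078 |
```

arm_command --dp '[[-0.4, 0, 0], [-0.3, 0, 0], [-0.2, 0, 0], [-0.2, 0, 0], [-0.1, 0, 0]]' --angular '[[0, 0, 0], [0, 0, 0], [0, 0, 0], [0, 0, 0], [0, 0, 0]]' --claw '[0, 0, 0, 0, 0]'

```text
clock: 5.2
position: [0.6132, -0.0109, 0.0314]
ee_rot: [0.201, -3.131, -0.001]
force: [-13.9, -0.3, 10.0]
width: 0.004
gripper_force: 6.8
```

arm_command --dp '[[-0.1, 0, 0], [-0.1, 0, 0]]' --angular '[[0, 0, 0], [0, 0, 0]]' --claw '[0, 0]'

```text
clock: 5.4
position: [0.6133, -0.0109, 0.0309]
ee_rot: [0.199, -3.122, -0.001]
force: [-29.9, -1.4, 21.5]
width: 0.003
gripper_force: 14.8
```

arm_command --dp '[[0, 0, 0], [0.4, 0, 0], [0.6, 0, 0], [0.6, 0, 0], [0, 0, -0.8], [0, 0, -1], [0, 0, -1], [0, 0, -0.8], [0, 0, 0]]' --angular '[[0, 0, 0], [0, 0, 0], [0, 0, 0], [0, 0, 0], [0, 0, 0], [0, 0, 0], [0, 0, 0], [0, 0, 0], [0, 0, 0]]' --claw '[0, 0, 0, 0, 0, 0, 0, 0, 0]'

```text
clock: 6.3
position: [0.583, -0.0154, 0.1248]
ee_rot: [-0.2, 3.129, -0.0]
force: [-1.0, -0.1, 0.5]
width: 0.005
gripper_force: 0.0
```

```bash
python3 -c "
from h import *
plan('full',.022,.12)"
```

```text
t 6.3 pos [ 0.583  -0.0154  0.1248] F [-0.97 -0.15  0.47] w 0.0
turn units [0.   0.04 1.47] shift after turn [-0.18 10.19  0.19] in present axes [-2.4   9.91  0.2 ]
```

arm_command --dp '[[0, 0, 0], [0, 0.5, 0], [0, 0.8, 0], [0, 1, 0], [0, 1, 0], [0, 1, 0], [0, 1, 0], [0, 1, 0], [0, 1, 0], [0, 1, 0]]' --angular '[[0, 0, 0.8], [0, 0, 0.7], [0, 0, 0], [0, 0, 0], [0, 0, 0], [0, 0, 0], [0, 0, 0], [0, 0, 0], [0, 0, 0], [0, 0, 0]]' --claw '[0, 0, 0, 0, 0, 0, 0, 0, 0, 0]'

```text
clock: 7.3
position: [0.5994, 0.1924, 0.121]
ee_rot: [0.152, 3.138, -0.0]
force: [0.2, -0.5, -0.4]
width: 0.006
gripper_force: 0.0
```

arm_command --dp '[[0, 0.8, 0], [0, 0.5, 0], [0, 0, 0]]' --angular '[[0, 0, 0], [0, 0, 0], [0, 0, 0]]' --claw '[0, 0, 0]'

```text
clock: 7.6
position: [0.6022, 0.2258, 0.1212]
ee_rot: [-0.148, -3.138, -0.001]
force: [-0.5, 0.2, -0.5]
width: 0.005
gripper_force: 0.0
```

```bash
python3 -c "
from h import *
plan('full',.022,.026)
for n in('scene','side'):
    d=grab(n); P=pts(d)
    for w in('half','full'):
        c,y=LIP[w]; r=np.radians(y); rx=np.array([np.cos(r),np.sin(r)]); ry=np.array([-rx[1],rx[0]])
        if w=='half': c=c+.08*rx
        l=(P[...,:2]-c)@rx; t=(P[...,:2]-c)@ry
        m=(abs(l)<.025)&(abs(t)<.06)&(P[...,2]>.043)&(P[...,2]<.053)
        print(n,w,m.sum(),l[m].mean().round(4),t[m].min().round(3),t[m].max().round(3))
    d1=cv2.resize(d['frame'][100:260,150:370,::-1] if n=='side' else d['frame'][165:300,200:380,::-1],(560,420),interpolation=cv2.INTER_CUBIC); cv2.imwrite('pics/q_%s.png'%n,d1)
cv2.imwrite('pics/p5.png',cv2.resize(np.hstack([cv2.imread('pics/q_scene.png'),cv2.imread('pics/q_side.png')]),(800,300)))"
```

```text
t 7.6 pos [0.6022 0.2258 0.1212] F [-0.54  0.18 -0.51] w 0.01
turn units [ 0.   -0.   -0.01] shift after turn [-0.3   0.52  3.81] in present axes [-0.3   0.52  3.81]
scene half 70 0.0029 -0.047 0.045
scene full 62 0.0027 -0.046 0.049
side half 87 -0.0008 -0.049 0.044
side full 60 -0.001 -0.046 0.045
```

View pics/p5.png

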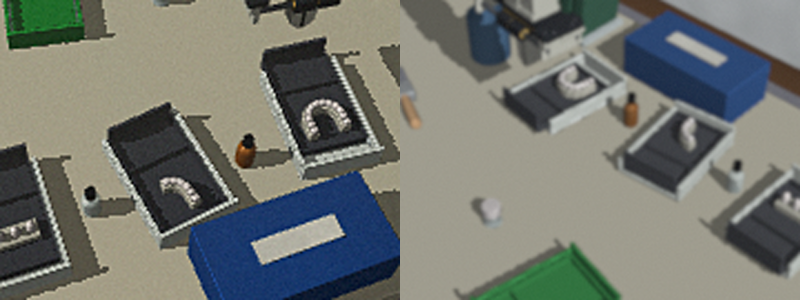

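The half tray is fully home, with its cast upright at (180,190). The full lip at (295,50) is unchanged, so I lower the shut fingertips into its finger bay.

arm_command --dp '[[-0.3, 0.5, 0], [0, 0, 0], [0, 0, 0.7], [0, 0, 0.9], [0, 0, 0.8], [0, 0, 0.6], [0, 0, 0.4], [0, 0, 0.3], [0, 0, 0]]' --angular '[[0, 0, 0], [0, 0, 0], [0, 0, 0], [0, 0, 0], [0, 0, 0], [0, 0, 0], [0, 0, 0], [0, 0, 0], [0, 0, 0]]' --claw '[0, 0, 0, 0, 0, 0, 0, 0, 0]'

```text
clock: 8.6
position: [0.6107, 0.2351, 0.0286]
ee_rot: [-0.152, -3.137, 0.001]
force: [0.5, 0.1, 0.2]
width: 0.0
gripper_force: 0.0
```

arm_command --dp '[[0.2, 0, 0], [0.2, 0, 0], [0.2, 0, 0], [0.2, 0, 0], [0.3, 0, 0], [0.3, 0, 0], [0.3, 0, 0]]' --angular '[[0, 0, 0], [0, 0, 0], [0, 0, 0], [0, 0, 0], [0, 0, 0], [0, 0, 0], [0, 0, 0]]' --claw '[0, 0, 0, 0, 0, 0, 0]'

```text
clock: 9.3
position: [0.5681, 0.2398, 0.0294]
ee_rot: [0.152, 3.138, 0.0]
force: [2.0, 0.2, 1.5]
width: 0.003
gripper_force: 0.9
```

```bash
python3 -c "
from h import *
plan('full',.0125,.026)"
```

```text
t 9.3 pos [0.5681 0.2398 0.0294] F [2.04 0.18 1.5 ] w 0.0
turn units [ 0.    0.   -0.03] shift after turn [-1.33  0.08  0.14] in present axes [-1.33  0.09  0.14]
```

arm_command --dp '[[0.3, 0, 0], [0.3, 0, 0], [0.3, 0, 0], [0.3, 0, 0], [0.3, 0, 0], [0.2, 0, 0]]' --angular '[[0, 0, 0], [0, 0, 0], [0, 0, 0], [0, 0, 0], [0, 0, 0], [0, 0, 0]]' --claw '[0, 0, 0, 0, 0, 0]'

```text
clock: 9.9
position: [0.5255, 0.2438, 0.0292]
ee_rot: [-0.152, -3.137, 0.0]
force: [1.3, -0.8, 0.7]
width: 0.005
gripper_force: 0.8
```

arm_command --dp '[[0.2, 0, 0], [0.1, 0, 0], [0.1, 0, 0]]' --angular '[[0, 0, 0], [0, 0, 0], [0, 0, 0]]' --claw '[0, 0, 0]'

```text
clock: 10.2
position: [0.5252, 0.2439, 0.0303]
ee_rot: [0.156, 3.122, 0.003]
force: [33.4, -3.5, -23.8]
width: 0.001
gripper_force: 16.5
```

arm_command --dp '[[0, 0, 0], [-0.3, 0, 0], [-0.4, 0, 0], [0, 0, 0], [0, 0, -0.6], [0, 0, -0.9], [0, 0, -1], [0, 0, -1], [0, 0, -1], [0, 0, 0]]' --angular '[[0, 0, 0], [0, 0, 0], [0, 0, 0], [0, 0, 0], [0, 0, 0], [0, 0, 0], [0, 0, 0], [0, 0, 0], [0, 0, 0], [0, 0, 0]]' --claw '[0, 0, 0, 0, 0, 0, 0, 0, 0, 0]'

```text
clock: 11.2
position: [0.5351, 0.2439, 0.146]
ee_rot: [0.151, 3.134, 0.006]
force: [-0.2, 0.2, 0.4]
width: 0.004
gripper_force: 0.0
```

arm_command --dp '[[0.4, 0, -0.8], [0.8, 0, -0.8], [0.8, 0, -0.5], [0.8, 0, 0], [0.5, 0, 0], [0, 0, 0], [0, 0, 0]]' --angular '[[0, 0, 0], [0, 0, 0], [0, 0, 0], [0, 0, 0], [0, 0, 0], [0, 0, 0], [0, 0, 0]]' --claw '[0, 0, 0, 0, 0, 0, 0]'

```text
clock: 11.9
position: [0.4519, 0.2509, 0.1942]
ee_rot: [0.151, 3.138, -0.0]
force: [0.5, 0.1, 0.1]
width: 0.001
gripper_force: 0.0
```

```bash
python3 -c "
from h import *
plan('full',-.1,.15)
for n in('scene','side'):
    d=grab(n); P=pts(d)
    for w,o in(('half',.08),('full',-.077)):
        c,y=LIP[w]; r=np.radians(y); rx=np.array([np.cos(r),np.sin(r)]); ry=np.array([-rx[1],rx[0]]); c=c+o*rx
        l=(P[...,:2]-c)@rx; t=(P[...,:2]-c)@ry
        m=(abs(l)<.025)&(abs(t)<.06)&(P[...,2]>.043)&(P[...,2]<.053)
        print(n,w,m.sum(),l[m].mean().round(4))
        m=(l>.14)&(l<.30)&(abs(t)<.03)&(P[...,2]>.030)&(P[...,2]<.045); print('  wall', np.median(l[m]).round(4), m.sum())
    if n=='scene': cv2.imwrite('pics/p6.png',cv2.resize(d['frame'][150:320,150:400,::-1],(800,544),interpolation=cv2.INTER_CUBIC))"
```

```text
t 11.9 pos [0.4519 0.2509 0.1942] F [0.53 0.11 0.08] w 0.0
turn units [-0.    0.   -0.03] shift after turn [-1.5   0.07  1.77] in present axes [-1.5   0.08  1.77]
scene half 69 0.0029
  wall 0.1637 60
scene full 57 0.0007
  wall 0.2617 50
side half 80 -0.0007
  wall 0.1828 120
side full 58 -0.0027
  wall 0.258 47
```

View pics/p6.png

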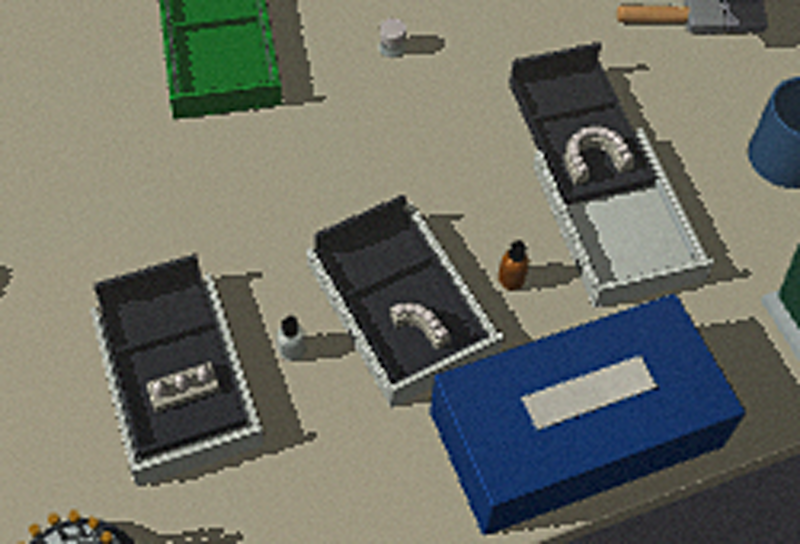

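The half tray is home at (405,300) and the full tray is out at (585,130). The casts are upright and the bystanders are where they were. Both trays were pushed or drawn until they met a hard stop at about 30 N.

```bash
python3 -c "
from cell import arm
print(arm.sign_off())"
```

```text
the job is handed in; nothing more can be done
None
```

I handed in the job at about 12 s; no verdict came back. The half-arch tray is home on its back stop, the full-arch tray is fully out on its front stop, and nothing else looked disturbed in the last picture.

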